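Rack the dowels tapered end first

ROBOT

A 6-joint arm with a two-finger parallel gripper is mounted at the origin on a cart in front of the work surface, level with it; the furniture and walls round the work are solid. World frame = base frame: x ahead of the robot, y to its left, z up, the work surface at z = 0. Lengths are in m, angles in rad, forces in N, time in s.
With the tool pointing down it reaches from about 0.325 to 0.9 m from the base axis. Payload 6.1 kg.
Tool frame: the origin (TCP) lies at the very end of the fingers, on their centre line; the grasp point (between the pads) lies r.grip_point_offset behind it (r.grip_point_offset is the distance from the TCP to the grasp point, in m); x points along the fingers, y is the direction in which the jaws open and shut, and the axes are right-handed (so a half turn about x gives the same grasp; the last joint's range is limited). The gripper opens to 87 mm and grips with 3 to 60 N. Pads are 19 mm wide; open, the fingers measure 117 mm over their backs; the gripper's body (75 mm by 190 mm) begins 51 mm behind the grasp point.
Start: joints at [0.982, 0.22, 1.526, -0, 1.395, -0.126], TCP at [0.279, 0.559, 0.223] pointing down, gripper open.
Joint ranges: [-2.98, 2.98], [-0.91, 2.08], [0.09, 2.57], [-1.24, 4.39], [0.2, 2.65], [-2.68, 2.68]. Speed limits (rad/s): [2.57, 2.57, 3.01, 3.14, 3.14, 3.14].

INTERFACE

Orientations are given as a unit quaternion [w, x, y, z].
In Python, from plant import r, cams gives the robot as it stands.
- The arm moves only by the tool drive_tool, never from a script. Its argument "motion" is text: rows parted by semicolons, each of 7 numbers parted by spaces: the shift along the tool's x, y, z in units of 25 mm (1.0 is 25 mm), then the turn, a rotation vector about the tool's x, y, z in units of 5 degrees (1.0 is 5 degrees), then the opening, from 0 (shut) to 1 (fully open). In form: dx dy dz rx ry rz gripper; .... A call has exactly 5 rows; each row is the pose to reach, as a shift and turn from the pose measured when the call began, along the tool's axes at that moment; what a row does not reach only later rows make up. A row lasts 1/12 s, in which the tool goes at most 41.7 mm and 7.16 degrees, less where a joint would pass 70% of its speed; a pose out of reach is approached as far as the arm can. A call with a gripper value outside its range is refused whole. The fingers move at their own pace and stop on an object; "squeeze" is the grip in N (left out, the last holds). Time passes only in rows, so rows that repeat a pose let the fingers close, or fill a call up. It gives the time, the measured TCP pose, the force and the opening at its end, in the units of the state.
- r.state(): the state, without advancing time (a new reading comes with each control period).
- cams.read_camera(name): name is "scene" or "top"; returns a dict with "color" (400x640x3 uint8, red, green, blue), "fx", "fy", "cx", "cy" (pixels), "T" (4x4, takes a point from camera to world coordinates). Camera axes: x right, y down, z forward; pixel columns grow to the right and rows downward; lengths in m; the calibration is good to about 2 mm. A picture is of the moment at which its call begins. There is no depth.
- r.finish_job(): hands the job in, once; it reports no verdict.
Trained networks look in a picture, given as the dict that the camera call returned (one of the last four; its "shot" number tells which), for a name from the list of things; names that differ only in an ending like _2 or _b are one class to them, and where a whole thing is asked for, a point or a joint stands for the part that bears it (a point fixed in the world has none). Each returns a list of dicts, best first, with "conf" (0 to 1); they miss things now and then, are a little off and sometimes report something else, mostly with a low value. They report only what shows in the picture. A call takes as long as a camera call.
- cams.recognise(name, picture): "at" ([row, column] as shares, 0 to 1, of the picture: columns of its width, rows of its height, amid what is visible of it).
- cams.silhouettes(name, picture): "pixels" (400x640 bool, what is visible of it) and "at" ([row, column] as shares, 0 to 1, of the picture: columns of its width, rows of its height, amid what is visible of it).
- cams.mark_of(name, picture): "at" ([row, column] as shares, 0 to 1, of the picture: columns of its width, rows of its height: a listed point, or the origin of a listed thing).
The state is a dict: "time": time; "qpos": joint angles; "qd": joint speeds; "tau": joint torques, N m; "tcp_pos": TCP position; "tool_rot": TCP orientation; "ft_force": force on the tool from outside, world axes, zero at the start; "ft_torque": the same for the moment, N m; "opening": finger opening in m.
Only numpy, scipy, OpenCV 4.12 (cv2) and the standard library are available. Lean on these libraries where they do the work, as an engineer would, in place of code of your own. Each camera call takes 0.05 s, during which the arm holds its last target. There are 200 camera calls.

TASK

Put the two loose dowels into the two empty bores of the drying rack, tapered end first and pushed fully home, so that they sit just as deep as the dowel already standing in the middle bore. The ends were dipped in dark sealer and are hard to tell apart by eye, so feel for it in the bore: a dowel put in square end first stops a centimetre short and must be drawn out, turned end for end and put back. Leave the middle dowel in its bore and do not shift the oil bottle, the sanding block or the paint brush; let go of the dowels when done.

Things in the scene. Friction and masses are not known exactly. Their poses are not given: they have to be found in the camera images.
- dowel_0: Loose round wooden dowel, 30 mm diameter, 190 mm long, about 0.12 kg, both ends dipped dark over 22 mm; lies on the bench at the start. Origin at its centre, x axis along its length. One end is square, the other is tapered over its last 15 mm to an 18 mm flat tip; which of the two ends (+x or -x) is the tapered one is not told.
- dowel_1: A second loose dowel of the same size and looks, also lying on the bench. Origin at its centre, x axis along its length; again it is not told which end is tapered, and it need not be as with dowel_0.
- dowel_2: A third dowel of the same size, already fully home, tapered end first, in the middle bore; it stays there. Origin at its centre, x along its length.
- rack: Fixed wooden drying rack, 130 mm deep, 300 mm wide, about 115 mm high. Origin on the bench straight below the mouth of the middle bore; x points level the way the bore mouths face (away from the robot), y along the row of bores, z up. Base board 12 mm thick, reaching from x = -85 to +45 mm; side cheeks at y = -134 and +134 mm, up to 86 mm high.
- bore_block: Inclined block fixed to the rack, 56 x 256 mm face, 58 thick. Origin mid back face; z = bore axis out of the mouths, 35 deg above level; y along the row. Bores: 33 mm wide, 40 deep, then a shoulder, then 27 wide for 10 more to a flat floor. Dowel centre at z = 103 mm when home (tapered end first), 113 square end first. It may not slide in by itself: push it home (10 N is enough).
- bore_left (a point): Centre of the mouth of the empty bore on the rack's +y side, 75 mm above the bench, 80 mm from the middle bore. The axes are those of bore_block.
- bore_right (a point): Centre of the mouth of the empty bore on the rack's -y side, 75 mm above the bench, 80 mm from the middle bore. The axes are those of bore_block.
- oil_bottle: Standing plain white oil bottle with a thin spout, 48 mm diameter, 132 mm tall, loose; origin at the middle of its foot. Must not be shifted.
- sanding_block: Brown sanding block, 64 x 107 x 32 mm, loose; origin at the centre of its underside. Must not be shifted.
- brush: Paint brush with a wooden handle lying flat, 40 x 210 x 15 mm, long along its y axis, loose; origin at the centre of its underside. Must not be shifted.

How it is judged:
By the outcome, as a careful person would: the job done as asked, in the order asked, and still so for the second after the job is handed in, with the robot touching nothing.
It also fails if it takes over 72 s, if anything falls off the work surface, if the arm or the gripper's body presses on something with over 40 N, if the wrist force passes 120 N, or if a joint passes its speed limit or range.

## Working session

There is one attempt and no reset: what is moved stays moved. The work goes in short steps, Python scripts to look and compute and a tool call to move; the robot and the scene stay as the last step left them, time stands still between calls to the robot, and variables do not carry over. Pictures are saved under pics/ and viewed, about 8 in all and at most 12, crops included, and the job is handed in when it is done.

Besides the shell and the picture viewer there is one more tool, called after "Emit:" by a JSON object that holds its "method" and its "body". drive_tool: Moves the arm, as the interface text tells. Its arguments: {"type":"object","properties":{"motion":{"type":"string"},"squeeze":{"type":"number"}},"required":["motion"]}

```bash
ls; mkdir -p pics; python3 - <<'E'
from plant import r,cams
import cv2,numpy as np,json
s=r.state();print({k:np.round(v,3).tolist() for k,v in s.items()},r.grip_point_offset)
for n in("scene","top"):
    p=cams.read_camera(n);cv2.imwrite(f"pics/{n}0.png",p["color"][:,:,::-1])
    print(n,p["fx"],p["fy"],p["cx"],p["cy"],np.round(p["T"],4).tolist())
    for nm in("dowel_0","rack","bore_left","bore_right","bore_block","oil_bottle","sanding_block","brush"):
        print(nm,"mark",[(np.round(np.array(d["at"])*[400,640],1).tolist(),round(d["conf"],2)) for d in cams.mark_of(nm,p)[:4]])
E
```

```text
pics
{'time': 0.0, 'qpos': [0.982, 0.221, 1.528, 0.0, 1.395, -0.126], 'qd': [-0.001, -0.001, -0.002, 0.001, -0.002, -0.001], 'tau': [-0.0, -49.461, -38.738, 0.07, 0.057, -0.0], 'tcp_pos': [0.279, 0.559, 0.221], 'tool_rot': [0.688, 0.161, 0.689, -0.163], 'ft_force': [0.409, 0.368, -0.334], 'ft_torque': [-0.028, 0.014, 0.004], 'opening': 0.087} 0.0187
scene 439.1877362198695 439.1877362198695 322.85772817100093 196.31936981040369 [[0.6504, -0.5043, 0.5681, -0.1678], [-0.7594, -0.4173, 0.4991, -0.6753], [-0.0146, -0.756, -0.6544, 0.9633], [0.0, 0.0, 0.0, 1.0]]
dowel_0 mark [([206.2, 349.5], 0.95), ([285.9, 386.4], 0.89), ([189.0, 248.4], 0.72), ([210.5, 260.4], 0.57)]
rack mark [([218.1, 243.4], 0.63), ([191.7, 222.2], 0.25)]
bore_left mark [([190.7, 221.0], 0.97)]
bore_right mark [([207.7, 260.4], 0.85)]
bore_block mark [([217.1, 231.9], 0.94)]
oil_bottle mark [([268.0, 306.6], 0.58)]
sanding_block mark [([227.2, 407.5], 0.97)]
brush mark [([171.5, 279.4], 0.84)]
top 402.6414876600994 402.6414876600994 319.7269823676095 200.32763559119675 [[0.0059, -0.9896, 0.1437, 0.4038], [-0.9999, -0.0073, -0.0088, -0.028], [0.0097, -0.1436, -0.9896, 1.0897], [0.0, 0.0, 0.0, 1.0]]
dowel_0 mark [([164.5, 328.5], 0.82), ([232.9, 226.5], 0.81)]
rack mark [([251.3, 237.1], 0.91)]
bore_left mark [([254.5, 196.8], 0.56)]
bore_right mark [([243.0, 258.3], 0.89)]
bore_block mark [([266.5, 232.7], 0.66)]
oil_bottle mark [([258.9, 344.3], 0.85)]
sanding_block mark [([144.9, 392.7], 0.82), ([255.1, 341.3], 0.56)]
brush mark [([161.8, 207.0], 0.75)]
```

View pics/scene0.png

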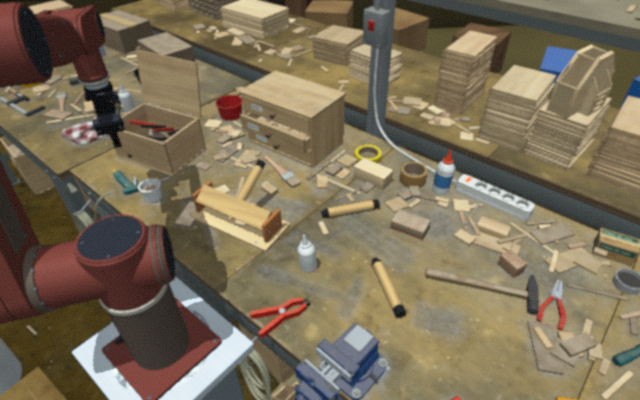

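View pics/top0.png

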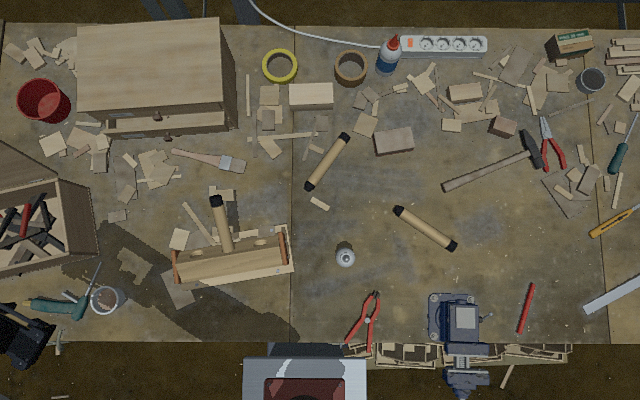

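The top view shows the rack at about (250,232) (row, col), with dowel_2 pointing up from it. The loose dowels are at about (162,327) and (228,425), the bottle at (255,345), the sanding block at (140,393) and the brush at (160,210). Next I'll measure them with the silhouettes.

```bash
cat >h.py <<'E'
from plant import r,cams
import cv2,numpy as np
from scipy.spatial.transform import Rotation as R
from scipy.optimize import minimize
def proj(P,p):
    P=np.atleast_2d(P);q=(P-p["T"][:3,3])@p["T"][:3,:3]
    return np.c_[p["fx"]*q[:,0]/q[:,2]+p["cx"],p["fy"]*q[:,1]/q[:,2]+p["cy"]]
def unproj(uv,p,z):
    d=p["T"][:3,:3]@[(uv[0]-p["cx"])/p["fx"],(uv[1]-p["cy"])/p["fy"],1];o=p["T"][:3,3]
    return o+d*(z-o[2])/d[2]
def cyl(c,a,l0,l1,rad=.015,n=24):
    a=a/np.linalg.norm(a);u=np.cross(a,[0,0,1.]);u/=np.linalg.norm(u);v=np.cross(a,u)
    t=np.linspace(0,2*np.pi,n)[:,None];k=rad*(np.cos(t)*u+np.sin(t)*v)
    return np.r_[c+l0*a+k,c+l1*a+k]
def mask(P,p,S=4):
    h=cv2.convexHull((proj(P,p)*S*16+S*8-8).round().astype(np.int32).reshape(-1,1,2))
    m=np.zeros((400*S,640*S),np.uint8);cv2.fillConvexPoly(m,h,1,shift=4)
    return cv2.resize(m.astype(np.float32),(640,400),interpolation=cv2.INTER_AREA)
def rot(): 
    q=r.state()["tool_rot"];return R.from_quat([q[1],q[2],q[3],q[0]]).as_matrix()
def goto(pos,M):
    "delta from the present pose in tool axes and units of the drive tool (pos = TCP)"
    s=r.state();C=rot();d=C.T@(np.array(pos)-s["tcp_pos"])/.025
    w=R.from_matrix(C.T@M).as_rotvec(degrees=True)/5
    return np.round(d,2).tolist(),np.round(w,2).tolist()
E
cat >m.py <<'E'
from h import *
P={n:cams.read_camera(n) for n in("scene","top")}
S={n:[(d["conf"],d["pixels"]) for d in cams.silhouettes("dowel_0",P[n])] for n in P}
for n in P:
    for c,m in S[n]: print(n,round(c,2),m.sum(),np.argwhere(m).mean(0).round(1))
def near(n,rc): return min(((np.linalg.norm(np.argwhere(m).mean(0)-rc),i) for i,(c,m) in enumerate(S[n]) if c>.3))[1]
def fit(f,x0,ms,scale):
    cost=lambda x:sum(np.abs(mask(f(x*scale),P[n])-m).sum() for n,m in ms.items())
    x0=np.array(x0)/scale;b=minimize(cost,x0,method="Nelder-Mead",options=dict(initial_simplex=np.vstack([x0]+[x0+6*np.eye(len(x0))[i] for i in range(len(x0))]),xatol=.05,fatol=.2))
    return b.x*scale,b.fun
sc=np.array([.001,.001,.01])
for name,rct,rcs in(("A",(162,327),(207,350)),("B",(228,425),(287,388))):
    mt=S["top"][near("top",rct)][1];
    pts=np.argwhere(mt)[:,::-1].astype(np.float32);vx,vy,x,y=cv2.fitLine(pts,cv2.DIST_L2,0,.01,.01).ravel()
    c=unproj((x,y),P["top"],.015);e=unproj((x+20*vx,y+20*vy),P["top"],.015)-c
    g=lambda q:cyl(np.array([q[0],q[1],.015]),np.array([np.cos(q[2]),np.sin(q[2]),0]),-.095,.095)
    for use in(("top",),("scene",),("top","scene")):
        x,fu=fit(g,[c[0],c[1],np.arctan2(e[1],e[0])],{n:S[n][near(n,rct if n=="top" else rcs)][1] for n in use},sc)
        print(name,use,x.round(4),np.degrees(x[2]).round(1),round(fu,1))
# rack
m2={"top":S["top"][near("top",(222,221))][1],"scene":S["scene"][near("scene",(181,252))][1]}
def g2(q):
    a=np.array([np.cos(q[2])*.81915,np.sin(q[2])*.81915,.57358]);return cyl(np.array([q[0],q[1],.075]),a,0.0,.14)
for use in(("top",),("scene",),("top","scene")):
    x,fu=fit(g2,[.36,.19,.1],{n:m2[n] for n in use},sc);print("rack",use,x.round(4),np.degrees(x[2]).round(1),round(fu,1))
for n in P:
  for nm in("bore_left","bore_right"):
    for d in cams.mark_of(nm,P[n])[:2]: print(n,nm,round(d["conf"],2),unproj((d["at"][1]*640,d["at"][0]*400),P[n],.075).round(4))
t=P["top"]["color"][:,:,::-1]
o=np.hstack([cv2.resize(t[125:197,295:360],None,fx=6,fy=6,interpolation=3),cv2.resize(t[195:267,392:459],None,fx=6,fy=6,interpolation=3)])
cv2.imwrite("pics/crop1.png",o);print(o.shape)
E
python3 m.py
```

```text
scene 0.94 475 [179.7 250.8]
scene 0.57 687 [289.  388.3]
scene 0.57 573 [208.1 350.8]
top 0.98 807 [228.3 424.6]
top 0.79 715 [222.2 221.4]
top 0.74 693 [161.3 326.3]
top 0.65 3202 [258.8 228.7]
A ('top',) [ 0.6673 -0.0543 -0.6192] -35.5 89.9
A ('scene',) [ 0.6666 -0.0566 -0.6168] -35.3 55.9
A ('top', 'scene') [ 0.6672 -0.0553 -0.6187] -35.5 160.3
B ('top',) [ 0.488  -0.3163 -2.1595] -123.7 59.9
B ('scene',) [ 0.4883 -0.319  -2.1673] -124.2 95.4
B ('top', 'scene') [ 0.4875 -0.3181 -2.1642] -124.0 182.4
rack ('top',) [0.4307 0.1918 0.1524] 8.7 82.3
rack ('scene',) [0.4287 0.1876 0.1167] 6.7 48.4
rack ('top', 'scene') [0.4324 0.1904 0.1666] 9.5 189.5
scene bore_left 0.87 [0.4118 0.2561 0.075 ]
scene bore_right 0.94 [0.4359 0.1092 0.075 ]
top bore_left 0.8 [0.4133 0.2666 0.075 ]
top bore_right 0.96 [0.446 0.115 0.075]
(432, 792, 3)
```

View pics/crop1.png

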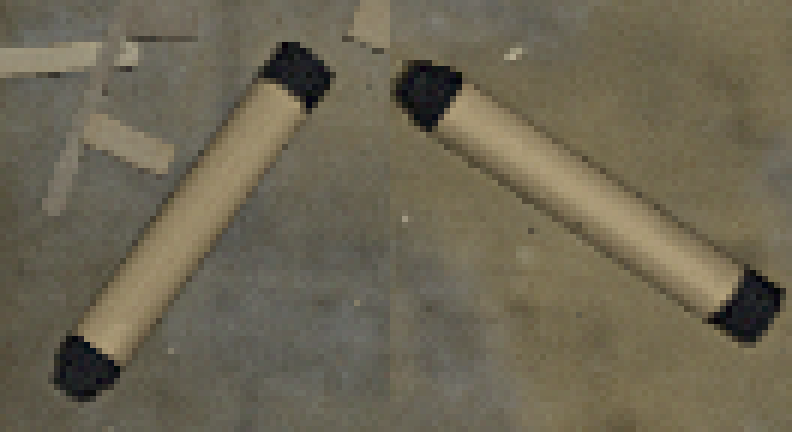

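```bash
python3 - <<'E'
from h import *
M=rot();print(M.round(3))
y=np.radians(9.5)
for nm,ang in(("A",-35.5),("B",-124)):print(nm)
for n in dir(r):
    if n[0]!='_':print(n,end=' ')
# overlay of the rack model
ps=[]
for n in("scene","top"):
    p=cams.read_camera(n);im=cv2.resize(p["color"][:,:,::-1],None,fx=5,fy=5,interpolation=3).copy()
    for yaw,o,col in((9.5,(.4324,.1904),(0,0,255)),(8.5,(.4310,.1900),(0,255,0))):
        t=np.radians(yaw);X=np.array([np.cos(t),np.sin(t),0]);Y=np.array([-X[1],X[0],0]);O=np.array([*o,0]);Z=np.array([0,0,1.])
        a=.81915*X+.57358*Z;b=np.cross(a,Y)
        L=[]
        for yy in(-.08,.08):
            for k in np.linspace(0,2*np.pi,25): L.append(O+.075*Z+yy*Y+.0165*(np.cos(k)*Y+np.sin(k)*b))
        rect=[O+.075*Z+s*.128*Y+u*.028*b for s,u in((1,1),(1,-1),(-1,-1),(-1,1),(1,1))]
        base=[O+.012*Z+xx*X+s*Y for xx,s in((.045,.15),(.045,-.15),(-.085,-.15),(-.085,.15),(.045,.15))]
        for poly in(L[:25],L[25:],rect,base):
            cv2.polylines(im,[(proj(np.array(poly),p)*5+2).round().astype(np.int32)],False,col,1)
    ps.append(im[800:1280,880:1520] if n=="scene" else im[850:1450,800:1500])
cv2.imwrite("pics/ovs.png",ps[0]);cv2.imwrite("pics/ovt.png",ps[1])
E
```

```text
[[-0.     0.446  0.895]
 [ 0.     0.895 -0.446]
 [-1.     0.    -0.   ]]
A
B
PlanningError finish_job grip_point_offset state
```

View pics/ovt.png

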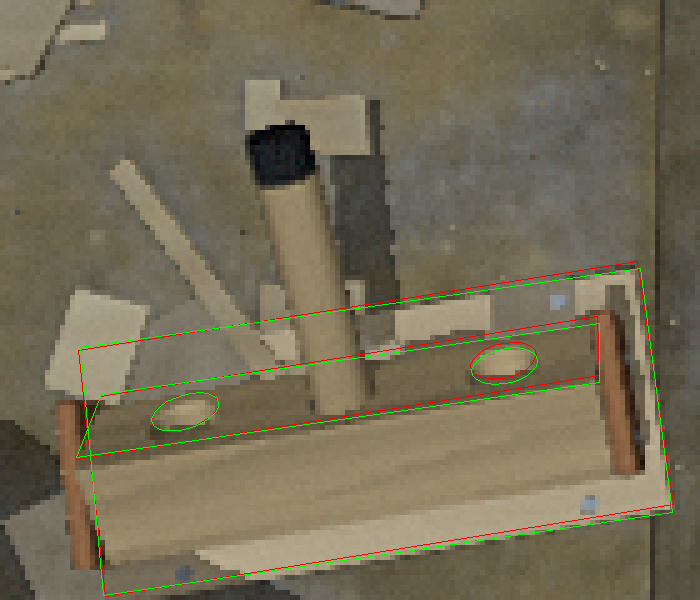

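View pics/ovs.png

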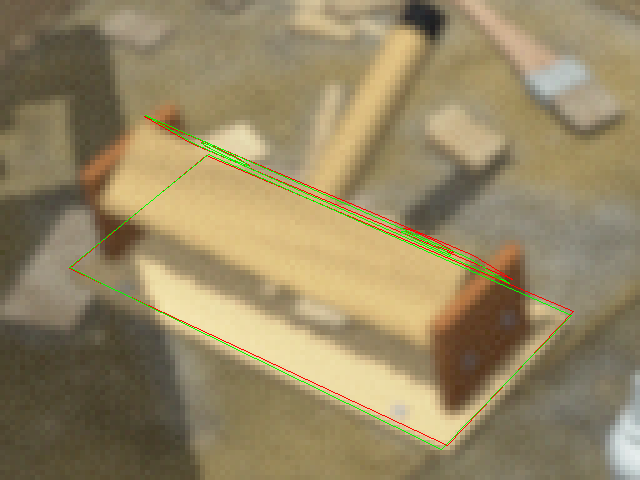

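The rack model fits both views at about (0.4315, 0.190), yaw 9°. In the crop, dowel A's lower-left end and dowel B's upper-left end look tapered. I'll check that with width profiles and work out the first move.

```bash
cat >>h.py <<'E'
O=np.array([.4315,.190,0]);YAW=np.radians(9.);X=np.array([np.cos(YAW),np.sin(YAW),0]);Y=np.array([-X[1],X[0],0]);Z=np.array([0,0,1.])
a=np.cos(np.radians(35))*X+np.sin(np.radians(35))*Z
def flat(az):  # tool down, z axis along az (deg)
    z=np.array([np.cos(np.radians(az)),np.sin(np.radians(az)),0]);x=-Z;return np.c_[x,np.cross(z,x),z]
def ins(sg):   # tool square to the bore axis, z = sg*a
    x=np.sin(np.radians(35))*X-np.cos(np.radians(35))*Z;z=sg*a;return np.c_[x,np.cross(z,x),z]
def pose(side,d,sg,off=.012,lift=0): # dowel centre d out of the mouth
    M=ins(sg);return O+.075*Z+side*.08*Y+d*a+(off-lift)*M[:,0],M
E
python3 - <<'E'
from h import *
p=cams.read_camera("top");g=cv2.cvtColor(p["color"],cv2.COLOR_RGB2GRAY).astype(np.float32)
for nm,c,az in(("A",(.6672,-.0553),-35.5),("B",(.4875,-.3181),-124)):
    t=np.radians(az);u=np.array([np.cos(t),np.sin(t),0]);v=np.array([-u[1],u[0],0]);w=np.linspace(-.024,.024,97)
    for s in(1,-1):
        out=[]
        for l in np.arange(.074,.1,.003):
            q=proj(np.array([*c,.02])+s*l*u+w[:,None]*v,p).astype(np.float32)
            val=cv2.remap(g,q[:,:1].copy(),q[:,1:].copy(),cv2.INTER_LINEAR).ravel()
            out.append(round(float((val<60).mean()*48),0))
        print(nm,"az",az if s>0 else az+180,out)
print(goto([.6672,-.0553,.2],flat(-35.5)))
print(goto([.6672,-.0553,.003],flat(-35.5)))
E
```

```text
A az -35.5 [9.0, 30.0, 29.0, 29.0, 29.0, 29.0, 27.0, 14.0, 0.0]
A az 144.5 [8.0, 30.0, 30.0, 29.0, 27.0, 24.0, 22.0, 19.0, 10.0]
B az -124 [10.0, 31.0, 30.0, 30.0, 30.0, 30.0, 28.0, 2.0, 0.0]
B az 56 [0.0, 30.0, 30.0, 29.0, 27.0, 24.0, 24.0, 21.0, 17.0]
([0.9, -15.06, 24.87], [1.8, -0.0, -0.0])
([8.78, -15.07, 24.87], [1.8, -0.0, -0.0])
```

Emit:
{"method": "drive_tool", "body": {"motion": "0 -0.8 1.3 0.4 0 0 1; 0 -1.6 2.6 0.8 0 0 1; 0 -2.4 4 1.2 0 0 1; 0 -3.2 5.3 1.6 0 0 1; 0 -4 6.6 1.8 0 0 1", "squeeze": 50}}

```text
time: 1.87
tcp_pos: [0.3826, 0.3946, 0.2227]
tool_rot: [0.673, 0.216, 0.673, -0.216]
ft_force: [0.7, 0.4, 0.3]
opening: 0.087
```

```bash
python3 - <<'E'
from h import *
print(goto([.6672,-.0553,.2],flat(-35.5)))
E
```

```text
([0.91, -8.01, 19.73], [-0.02, 0.0, -0.0])
```

Emit:
{"method": "drive_tool", "body": {"motion": "0 -0.5 1.3 0 0 0 1; 0 -1 2.6 0 0 0 1; 0 -1.6 3.9 0 0 0 1; 0 -2.1 5.2 0 0 0 1; 0 -2.6 6.5 0 0 0 1"}}

```text
time: 2.28
tcp_pos: [0.4776, 0.2456, 0.223]
tool_rot: [0.674, 0.216, 0.673, -0.216]
ft_force: [0.3, 1.2, -0.5]
opening: 0.0867
```

Emit:
{"method": "drive_tool", "body": {"motion": "0 -0.5 1.3 0 0 0 1; 0 -1 2.6 0 0 0 1; 0.2 -1.6 3.9 0 0 0 1; 0.4 -2.1 5.2 0 0 0 1; 0.6 -2.6 6.5 0 0 0 1"}}

```text
time: 2.7
tcp_pos: [0.5728, 0.0965, 0.2081]
tool_rot: [0.674, 0.217, 0.673, -0.216]
ft_force: [0.5, 0.5, 0.2]
opening: 0.0873
```

Emit:
{"method": "drive_tool", "body": {"motion": "0.4 -0.5 1.3 0 0 0 1; 0.8 -1 2.6 0 0 0 1; 1.2 -1.6 3.9 0 0 0 1; 1.6 -2.1 5.2 0 0 0 1; 2 -2.7 6.5 0 0 0 1"}}

```text
time: 3.12
tcp_pos: [0.6666, -0.0544, 0.1578]
tool_rot: [0.674, 0.217, 0.673, -0.216]
ft_force: [0.6, 1.0, -0.3]
opening: 0.0873
```

```bash
python3 - <<'E'
from h import *
print(r.state()["tcp_pos"],r.state()["qpos"],goto([.6672,-.0553,.003],flat(-35.5)))
E
```

```text
[ 0.66658417 -0.05439404  0.15778975] [-1.99791675e-01  3.69755826e-01  1.46684247e+00  1.15509625e-03
  1.30303573e+00 -1.14949258e+00] ([6.19, -0.03, 0.03], [-0.02, 0.02, -0.02])
```

Emit:
{"method": "drive_tool", "body": {"motion": "1.4 0 0 0 0 0 1; 2.8 0 0 0 0 0 1; 4.2 0 0 0 0 0 1; 5.4 0 0 0 0 0 1; 6.1 0 0 0 0 0 1"}}

```text
time: 3.53
tcp_pos: [0.664, -0.054, 0.0005]
tool_rot: [0.672, 0.217, 0.675, -0.216]
ft_force: [-0.4, 0.4, -0.9]
opening: 0.0875
```

Emit:
{"method": "drive_tool", "body": {"motion": "0 0 0 0 0 0 0; 0 0 0 0 0 0 0; 0 0 0 0 0 0 0; 0 0 0 0 0 0 0; 0 0 0 0 0 0 0"}}

```text
time: 3.95
tcp_pos: [0.6639, -0.0539, 0.0005]
tool_rot: [0.672, 0.217, 0.675, -0.216]
ft_force: [0.0, 0.3, 0.1]
opening: 0.0618
```

Emit:
{"method": "drive_tool", "body": {"motion": "0 0 0 0 0 0 0; 0 0 0 0 0 0 0; 0 0 0 0 0 0 0; 0 0 0 0 0 0 0; 0 0 0 0 0 0 0"}}

```text
time: 4.37
tcp_pos: [0.664, -0.054, 0.0006]
tool_rot: [0.672, 0.217, 0.675, -0.216]
ft_force: [0.7, 0.9, -0.2]
opening: 0.0288
```

Emit:
{"method": "drive_tool", "body": {"motion": "-1 0 0 0 0 0 0; -2 0 0 0 0 0 0; -3 0 0 0 0 0 0; -4 0 0 0 0 0 0; -5 0 0 0 0 0 0"}}

```text
time: 4.78
tcp_pos: [0.664, -0.054, 0.1263]
tool_rot: [0.671, 0.217, 0.675, -0.216]
ft_force: [0.9, 0.4, -1.7]
opening: 0.029
```

```bash
python3 - <<'E'
from h import *
print(goto(*pose(1,.16,1,lift=.06)),pose(1,.16,1,lift=.06))
E
```

```text
([-3.14, 7.7, -12.56], [-8.65, -6.7, 2.71]) (array([0.52124324, 0.28521114, 0.20609153]), array([[ 0.56651476, -0.15643447,  0.80906692],
       [ 0.08972712,  0.98768834,  0.12814361],
       [-0.81915204,  0.        ,  0.57357644]]))
```

Emit:
{"method": "drive_tool", "body": {"motion": "-1.2 0.7 -1.2 -0.9 -0.7 0.3 0; -2.2 1.4 -2.4 -1.8 -1.4 0.6 0; -3.2 2.2 -3.7 -2.7 -2 0.8 0; -3.8 3 -5 -3.5 -2.7 1.1 0; -4.2 3.8 -6.2 -4.3 -3.3 1.4 0"}}

```text
time: 5.2
tcp_pos: [0.5953, 0.1101, 0.233]
tool_rot: [0.803, 0.095, 0.584, -0.073]
ft_force: [0.3, 1.0, -0.8]
opening: 0.0284
```

```bash
python3 - <<'E'
from h import *
print(goto(*pose(1,.16,1,off=.0145,lift=.06)))
E
```

```text
([0.16, 6.07, -4.7], [-4.33, -3.31, 1.29])
```

Emit:
{"method": "drive_tool", "body": {"motion": "-0.6 1.2 -1 -0.9 -0.7 0.3 0; -0.8 2.4 -2 -1.8 -1.4 0.6 0; -0.6 3.6 -3 -2.7 -2 0.8 0; -0.3 4.8 -4 -3.5 -2.7 1.1 0; 0.1 6.1 -4.7 -4.3 -3.3 1.3 0"}}

```text
time: 5.62
tcp_pos: [0.5201, 0.2878, 0.2057]
tool_rot: [0.885, -0.036, 0.459, 0.071]
ft_force: [1.6, -0.4, -1.5]
opening: 0.0286
```

```bash
python3 - <<'E'
from h import *
print(r.state()["qpos"])
print(goto(*pose(1,.12,1,off=.0145)))
P=[]
for n in("scene","top"):
    p=cams.read_camera(n);im=cv2.resize(p["color"][:,:,::-1],None,fx=4,fy=4,interpolation=3)
    s=r.state();M=rot();c=s["tcp_pos"]-.0145*M[:,0];C=O+.075*Z+.08*Y
    for l0,l1,cc,m,col in((-.095,.095,c,M[:,2],(0,0,255)),(0,.05,C,a,(0,255,0))):
        q=(proj(np.array([cc+l0*m,cc+l1*m]),p)*4+2).astype(int);cv2.line(im,tuple(map(int,q[0])),tuple(map(int,q[1])),col,1)
    P.append(im[480:1040,740:1140] if n=="scene" else im[640:1200,680:1080])
cv2.imwrite("pics/pre1.png",np.hstack(P))
E
```

```text
[ 0.47553725 -0.23393066  2.13211593 -0.28859428  0.67328076 -1.07997693]
([2.5, -0.12, -1.57], [0.0, 0.03, -0.03])
```

View pics/pre1.png

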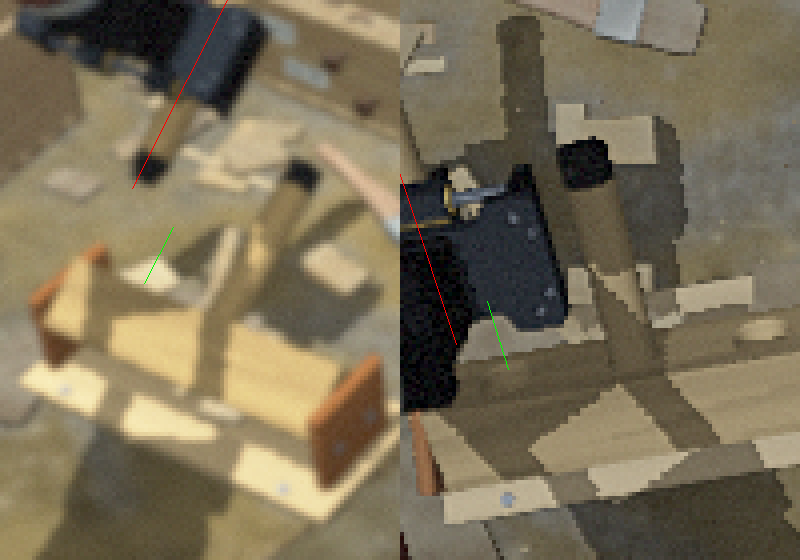

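The dowel hangs in line with the left bore (tip at about (165,150) in the crop). I'll lower it to the axis and feed it in.

Emit:
{"method": "drive_tool", "body": {"motion": "0.6 0 -0.4 0 0 0 0; 1.2 -0.1 -0.8 0 0 0 0; 1.8 -0.1 -1.2 0 0 0 0; 2.3 -0.1 -1.6 0 0 0 0; 2.5 -0.1 -1.6 0 0 0 0"}}

```text
time: 6.13
tcp_pos: [0.5183, 0.2855, 0.123]
tool_rot: [0.882, -0.038, 0.465, 0.071]
ft_force: [-1.3, 0.6, -1.5]
opening: 0.0291
```

Emit:
{"method": "drive_tool", "body": {"motion": "0 0 -0.25 0 0 0 0; 0 0 -0.5 0 0 0 0; 0 0 -0.75 0 0 0 0; 0 0 -1 0 0 0 0; 0 0 -1.2 0 0 0 0"}}

```text
time: 6.55
tcp_pos: [0.4935, 0.2816, 0.1065]
tool_rot: [0.882, -0.038, 0.465, 0.071]
ft_force: [0.5, 0.6, -0.2]
opening: 0.0282
```

```bash
cat >s.py <<'E'
from h import *
import sys
side,sg=int(sys.argv[1]),int(sys.argv[2]);s=r.state();M=rot()
rel=s["tcp_pos"]-.0145*M[:,0]-(O+.075*Z+side*.08*Y)
print("d",round(rel@a,4),"lat",(rel@Y).round(4),"perp",(rel@ins(sg)[:,0]).round(4),"F tool",(M.T@s["ft_force"]).round(1),"T",(M.T@s["ft_torque"]).round(2),s["qpos"].round(2))
print(goto(*pose(side,.045,sg,off=.0145)))
E
python3 s.py 1 1
```

```text
d 0.0801 lat 0.0007 perp 0.003 F tool [0.4 0.5 0.4] T [ 0.08  0.37 -0.02] [ 0.49 -0.14  2.25 -0.41  0.48 -0.93]
([-0.11, -0.02, -1.4], [0.05, -0.12, -0.02])
```

Emit:
{"method": "drive_tool", "body": {"motion": "-0.1 0 -0.15 0 -0.1 0 0; -0.1 0 -0.3 0 -0.1 0 0; -0.1 0 -0.45 0 -0.1 0 0; -0.1 0 -0.6 0 -0.1 0 0; -0.1 0 -0.7 0 -0.1 0 0"}}

```text
time: 6.97
tcp_pos: [0.478, 0.2796, 0.0993]
tool_rot: [0.884, -0.037, 0.46, 0.072]
ft_force: [0.7, 2.6, 0.7]
opening: 0.0291
```

```bash
python3 s.py 1 1
```

```text
d 0.063 lat 0.0012 perp -0.0 F tool [0.1 2.5 1.3] T [0.24 0.18 0.56] [ 0.51 -0.16  2.3  -0.45  0.46 -0.88]
([0.0, -0.05, -0.72], [0.04, -0.0, -0.03])
```

Emit:
{"method": "drive_tool", "body": {"motion": "0 0.05 -0.1 0 0 0 0; 0 0.05 -0.2 0 0 0 0; 0 0.05 -0.3 0 0 0 0; 0 0.05 -0.4 0 0 0 0; 0 0.05 -0.45 0 0 0 0"}}

```text
time: 7.38
tcp_pos: [0.4683, 0.2791, 0.0924]
tool_rot: [0.884, -0.037, 0.461, 0.071]
ft_force: [0.1, -0.6, 2.4]
opening: 0.0285
```

```bash
python3 s.py 1 1
```

```text
d 0.0512 lat 0.0022 perp 0.0001 F tool [-2.  -0.6  1.4] T [0.04 0.33 0.03] [ 0.52 -0.17  2.32 -0.47  0.46 -0.84]
([-0.0, -0.09, -0.25], [0.05, -0.01, -0.03])
```

Emit:
{"method": "drive_tool", "body": {"motion": "0 0 -0.05 0 0 0 0; 0 0 -0.1 0 0 0 0; 0 0 -0.15 0 0 0 0; 0 0 -0.2 0 0 0 0; 0 0 -0.2 0 0 0 0"}}

```text
time: 7.8
tcp_pos: [0.464, 0.2784, 0.0893]
tool_rot: [0.884, -0.038, 0.461, 0.071]
ft_force: [-0.6, -0.4, 1.8]
opening: 0.029
```

Emit:
{"method": "drive_tool", "body": {"motion": "0 0 -0.05 0 0 0 0; 0 0 -0.1 0 0 0 0; 0 0 -0.15 0 0 0 0; 0 0 -0.15 0 0 0 0; 0 0 -0.15 0 0 0 0"}}

```text
time: 8.22
tcp_pos: [0.4608, 0.2779, 0.087]
tool_rot: [0.884, -0.038, 0.461, 0.071]
ft_force: [-1.3, -0.1, 1.7]
opening: 0.0289
```

```bash
python3 s.py 1 1
```

```text
d 0.0419 lat 0.0022 perp 0.0001 F tool [-2.1  0.1 -0. ] T [0.05 0.45 0.14] [ 0.53 -0.17  2.33 -0.49  0.45 -0.82]
([-0.01, -0.09, 0.12], [0.05, -0.02, -0.03])
```

Emit:
{"method": "drive_tool", "body": {"motion": "0 0 -0.05 0 0 0 0; 0 0 -0.1 0 0 0 0; 0 0 -0.15 0 0 0 0; 0 0 -0.15 0 0 0 0; 0 0 -0.15 0 0 0 0"}}

```text
time: 8.63
tcp_pos: [0.4587, 0.2778, 0.0859]
tool_rot: [0.884, -0.037, 0.46, 0.072]
ft_force: [3.8, 0.6, 4.6]
opening: 0.029
```

```bash
python3 s.py 1 1
```

```text
d 0.0394 lat 0.0024 perp -0.0001 F tool [-1.6 -0.   5.8] T [-0.1  -0.44 -0.11] [ 0.53 -0.18  2.34 -0.5   0.45 -0.81]
([0.01, -0.1, 0.22], [0.05, 0.01, -0.03])
```

Emit:
{"method": "drive_tool", "body": {"motion": "0 0 -0.05 0 0 0 0; 0 0 -0.1 0 0 0 0; 0 0 -0.15 0 0 0 0; 0 0 -0.2 0 0 0 0; 0 0 -0.2 0 0 0 0"}}

```text
time: 9.05
tcp_pos: [0.458, 0.2785, 0.0867]
tool_rot: [0.886, -0.037, 0.457, 0.073]
ft_force: [10.5, -2.5, 8.1]
opening: 0.0289
```

```bash
python3 s.py 1 1
```

```text
d 0.0393 lat 0.0032 perp -0.0011 F tool [-0.8 -4.2 12.8] T [-0.36 -1.71 -0.64] [ 0.53 -0.18  2.35 -0.51  0.44 -0.79]
([0.05, -0.13, 0.22], [0.05, 0.09, -0.05])
```

Emit:
{"method": "drive_tool", "body": {"motion": "0 0 0 0 0 0 0.55; 0 0 0 0 0 0 0.55; 0 0 0 0 0 0 0.55; 0 0 0 0 0 0 0.55; 0 0 0 0 0 0 0.55"}}

```text
time: 9.47
tcp_pos: [0.4568, 0.278, 0.0853]
tool_rot: [0.885, -0.037, 0.458, 0.073]
ft_force: [-0.2, 0.1, 1.5]
opening: 0.0466
```

Emit:
{"method": "drive_tool", "body": {"motion": "-0.5 0 0 0 0 0 0.55; -1.2 0 0 0 0 0 0.55; -2.4 0 0 0 0 0 0.55; -3.6 0 0 0 0 0 0.55; -4.8 0 0 0 0 0 0.55"}}

```text
time: 9.88
tcp_pos: [0.3867, 0.266, 0.1828]
tool_rot: [0.885, -0.038, 0.459, 0.072]
ft_force: [0.3, 0.1, 0.7]
opening: 0.048
```

```bash
python3 - <<'E'
from h import *
s=r.state();print(s["ft_force"],s["opening"],s["qpos"].round(2))
print(goto([.50,.05,.28],flat(-60)));print(goto([.4875,-.3181,.12],flat(-124)))
E
```

```text
[0.31554499 0.08018513 0.69417153] 0.047993325686908256 [ 0.62 -0.57  2.41 -0.37  0.78 -0.92]
([-1.41, -9.26, 4.75], [13.41, 6.15, -4.25])
([2.16, -23.71, -1.3], [25.65, 3.51, -8.13])
```

Emit:
{"method": "drive_tool", "body": {"motion": "-1.2 -0.8 0.2 1.2 0.5 -0.4 1; -1.4 -2 0.8 2.4 1.1 -0.8 1; -1.4 -3.3 1.4 3.6 1.6 -1.1 1; -1.4 -4.6 2 4.8 2.2 -1.5 1; -1.4 -5.8 2.6 6 2.7 -1.9 1"}}

```text
time: 10.3
tcp_pos: [0.4431, 0.1272, 0.2498]
tool_rot: [0.807, 0.148, 0.557, -0.127]
ft_force: [0.1, 0.4, 0.4]
opening: 0.0739
```

```bash
python3 - <<'E'
from h import *
s=r.state();print(s["qpos"].round(2))
print(goto([.50,-.1,.25],flat(-75)));print(goto([.4875,-.3181,.12],flat(-124)))
p=cams.read_camera("scene")
im=cv2.resize(p["color"][145:275,180:430,::-1],None,fx=3.2,fy=3.2,interpolation=3);cv2.imwrite("pics/ins1.png",im)
for l in(0.14,.15,.155): 
    for sd in(1,0): print(l,sd,(proj(O+.075*Z+sd*.08*Y+l*a,p)).round(1).tolist())
E
```

```text
[ 0.19 -0.5   2.16 -0.11  1.14 -0.96]
([1.14, -7.55, 5.42], [10.32, 3.13, -2.86])
([6.19, -16.31, 6.57], [20.0, 1.83, -4.29])
0.14 1 [[240.5, 151.4]]
0.14 0 [[260.4, 158.9]]
0.15 1 [[241.9, 148.7]]
0.15 0 [[261.8, 156.1]]
0.155 1 [[242.6, 147.3]]
0.155 0 [[262.5, 154.7]]
```

View pics/ins1.png

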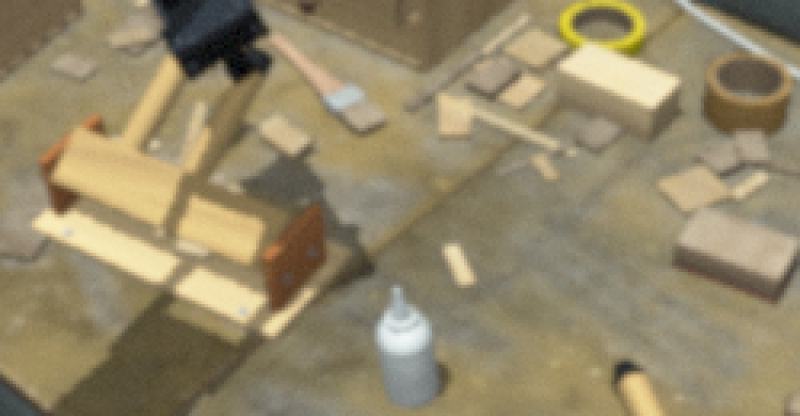

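The gripper hides the inserted dowel's outer end in this view; I'll check it once the arm is away. On to dowel B.

Emit:
{"method": "drive_tool", "body": {"motion": "0.2 -1.3 0.9 1.3 0.4 -0.4 1; 0.4 -2.5 1.8 2.6 0.8 -0.8 1; 0.6 -3.8 2.8 3.9 1.2 -1.1 1; 0.8 -5 3.6 5.2 1.6 -1.4 1; 0.9 -6.2 4.4 6.5 2 -1.8 1"}}

```text
time: 10.77
tcp_pos: [0.4903, -0.0654, 0.2528]
tool_rot: [0.668, 0.339, 0.574, -0.331]
ft_force: [0.7, 0.5, -0.3]
opening: 0.0868
```

```bash
python3 - <<'E'
from h import *
print(goto([.4875,-.3181,.12],flat(-124)))
p=cams.read_camera("scene")
cv2.imwrite("pics/ins2.png",cv2.resize(p["color"][140:250,180:320,::-1],None,fx=4,fy=4,interpolation=3))
q=cams.read_camera("top")
C=O+.075*Z
for k in(p,q):
  for d in cams.silhouettes("dowel_0",k):
    if d["conf"]<.3: continue
    px=np.argwhere(d["pixels"])[:,::-1]
    for sd in(1,0):
        u0,u1=proj(np.array([C+sd*.08*Y,C+sd*.08*Y+.14*a]),k);e=(u1-u0)/np.linalg.norm(u1-u0);t=(px-u0)@e;w=(px-u0)@[-e[1],e[0]]
        on=np.abs(w)<3
        if np.abs(np.median(w))<5 and on.sum(): print(k["shot"],sd,"len share of 140mm",np.percentile(t[on],[1,99]).round(1)/np.linalg.norm(u1-u0)*140,round(d["conf"],2))
E
```

```text
([5.79, -6.06, 7.75], [13.45, 0.64, -1.5])
11 0 len share of 140mm [  0.62465219 137.73580753] 0.87
12 0 len share of 140mm [-12.25120539 148.64795876] 0.65
12 1 len share of 140mm [-11.34263133 141.78289167] 0.6
```

View pics/ins2.png

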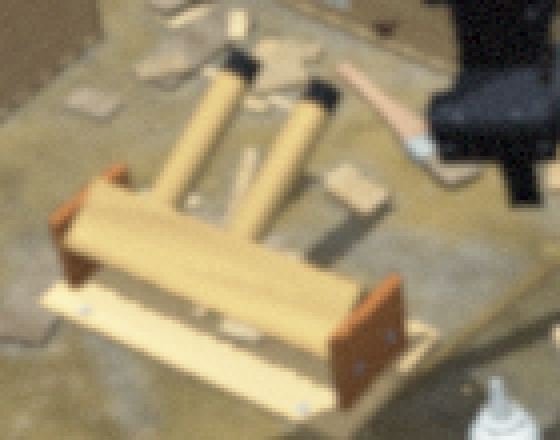

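Tips at (242,65) and (320,95) in the crop are offset by 19.5, 7.5 px (predicted for equal depth: 19.9, 7.5), so the first dowel is home. Continuing to B.

Emit:
{"method": "drive_tool", "body": {"motion": "0 -0.6 0.9 1.35 0.1 -0.2 1; 0 -1.2 1.8 2.7 0.1 -0.3 1; 0.2 -1.8 2.6 4 0.2 -0.5 1; 0.5 -2.4 3.4 5.3 0.3 -0.6 1; 0.9 -3 4.1 6.6 0.3 -0.7 1"}}

```text
time: 11.38
tcp_pos: [0.4875, -0.1916, 0.2369]
tool_rot: [0.529, 0.501, 0.474, -0.495]
ft_force: [0.1, -0.3, -0.2]
opening: 0.0869
```

```bash
python3 - <<'E'
from h import *
print(goto([.4875,-.3181,.10],flat(-124)))
E
```

```text
([5.7, -0.38, 4.79], [6.89, 0.33, -0.84])
```

Emit:
{"method": "drive_tool", "body": {"motion": "1 -0.1 1 1.4 0.1 -0.2 1; 2 -0.2 2 2.8 0.1 -0.3 1; 3.2 -0.2 3 4.2 0.2 -0.5 1; 4.5 -0.3 4 5.6 0.3 -0.7 1; 5.7 -0.4 4.8 6.9 0.3 -0.8 1"}}

```text
time: 11.8
tcp_pos: [0.4876, -0.3178, 0.0988]
tool_rot: [0.332, 0.625, 0.329, -0.625]
ft_force: [0.7, 0.1, 0.4]
opening: 0.0868
```

```bash
python3 - <<'E'
from h import *
print(r.state()["qpos"].round(2),goto([.4875,-.3181,.003],flat(-124)))
E
```

```text
[-0.71  0.23  1.75 -0.    1.15 -0.12] ([3.83, -0.01, 0.01], [-0.04, 0.01, -0.05])
```

Emit:
{"method": "drive_tool", "body": {"motion": "1 0 0 0 0 0 1; 2 0 0 0 0 0 1; 3 0 0 0 0 0 1; 3.6 0 0 0 0 0 1; 3.8 0 0 0 0 0 1"}}

```text
time: 12.22
tcp_pos: [0.4862, -0.314, 0.0006]
tool_rot: [-0.332, -0.624, -0.332, 0.625]
ft_force: [-0.3, 0.8, -0.2]
opening: 0.0872
```

Emit:
{"method": "drive_tool", "body": {"motion": "0 0 0 0 0 0 0; 0 0 0 0 0 0 0; 0 0 0 0 0 0 0; 0 0 0 0 0 0 0; 0 0 0 0 0 0 0"}}

```text
time: 12.63
tcp_pos: [0.4869, -0.3142, 0.0017]
tool_rot: [-0.332, -0.624, -0.332, 0.624]
ft_force: [1.0, -0.6, -0.6]
opening: 0.0616
```

Emit:
{"method": "drive_tool", "body": {"motion": "0 0 0 0 0 0 0; 0 0 0 0 0 0 0; 0 0 0 0 0 0 0; 0 0 0 0 0 0 0; 0 0 0 0 0 0 0"}}

```text
time: 13.05
tcp_pos: [0.4869, -0.3143, 0.0017]
tool_rot: [-0.332, -0.624, -0.332, 0.624]
ft_force: [-0.4, 0.3, 1.1]
opening: 0.029
```

Emit:
{"method": "drive_tool", "body": {"motion": "-1.4 0 0 -1 0 0 0; -2.8 0 0 -2 0 0 0; -4.2 0 0 -3.2 0 0 0; -5.6 0 0 -4.5 0 0 0; -7 0 0 -5.8 0 0 0"}}

```text
time: 13.47
tcp_pos: [0.4864, -0.3139, 0.1779]
tool_rot: [-0.479, -0.52, -0.479, 0.52]
ft_force: [1.2, -0.3, -1.4]
opening: 0.0286
```

```bash
python3 - <<'E'
from h import *
print(goto([.54,-.12,.28],flat(-50)));print(goto(*pose(-1,.16,1,lift=.1)),pose(-1,.16,1,lift=.1)[0])
E
```

```text
([-4.08, 1.5, -7.91], [-8.93, -0.01, 0.01])
([-2.43, 0.06, -17.56], [-20.01, -4.97, 6.31]) [0.52361217 0.12359192 0.23885761]
```

Emit:
{"method": "drive_tool", "body": {"motion": "-1.2 0.3 -0.9 -1.4 0 0 0; -2.4 0.6 -1.8 -2.8 0 0 0; -3.4 0.8 -2.9 -4.2 0 0 0; -4 1.1 -4.2 -5.6 0 0 0; -4 1.3 -5.6 -7 0 0 0"}}

```text
time: 13.88
tcp_pos: [0.5323, -0.1772, 0.2827]
tool_rot: [0.617, 0.35, 0.612, -0.35]
ft_force: [0.7, -0.4, -0.6]
opening: 0.0286
```

```bash
python3 - <<'E'
from h import *
print(r.state()["qpos"].round(2),goto(*pose(-1,.16,1,lift=.1)))
E
```

```text
[-0.46  0.03  1.62 -0.    1.48 -1.  ] ([1.71, 5.82, -10.54], [-13.23, -6.06, 4.17])
```

Emit:
{"method": "drive_tool", "body": {"motion": "0 0.5 -1 -1.2 -0.5 0.4 0; 0 1 -2 -2.4 -1.1 0.8 0; 0 1.6 -3.1 -3.6 -1.6 1.1 0; 0 2.2 -4.1 -4.8 -2.2 1.5 0; 0 2.8 -5.2 -6 -2.7 1.9 0"}}

```text
time: 14.3
tcp_pos: [0.5259, -0.0281, 0.2819]
tool_rot: [0.78, 0.183, 0.574, -0.165]
ft_force: [0.4, 0.6, -0.6]
opening: 0.0287
```

```bash
python3 - <<'E'
from h import *
print(r.state()["qpos"].round(2),goto(*pose(-1,.16,1,lift=.07)))
E
```

```text
[-0.21 -0.3   1.95  0.01  1.2  -1.28] ([2.46, 5.44, -3.19], [-7.18, -3.32, 2.23])
```

Emit:
{"method": "drive_tool", "body": {"motion": "0.2 1.1 -0.6 -1.2 -0.5 0.4 0; 0.5 2.2 -1.2 -2.4 -1.1 0.7 0; 0.9 3.2 -1.9 -3.6 -1.6 1.1 0; 1.3 4.2 -2.5 -4.8 -2.2 1.5 0; 1.8 5 -3 -6 -2.8 1.9 0"}}

```text
time: 14.72
tcp_pos: [0.5342, 0.1174, 0.2305]
tool_rot: [0.876, -0.001, 0.481, 0.034]
ft_force: [0.6, 0.8, -1.6]
opening: 0.029
```

```bash
python3 - <<'E'
from h import *
print(r.state()["qpos"].round(2),goto(*pose(-1,.13,1,off=.0138,lift=0.02)))
E
```

```text
[ 0.05 -0.42  2.21  0.04  0.79 -1.59] ([2.82, 0.26, -1.23], [-1.11, -0.47, 0.31])
```

Emit:
{"method": "drive_tool", "body": {"motion": "0.5 0.2 -0.2 -0.6 -0.2 0.2 0; 1.1 0.3 -0.5 -1.1 -0.5 0.3 0; 1.7 0.3 -0.8 -1.1 -0.5 0.3 0; 2.3 0.3 -1.1 -1.1 -0.5 0.3 0; 2.8 0.3 -1.2 -1.1 -0.5 0.3 0"}}

```text
time: 15.13
tcp_pos: [0.5442, 0.1281, 0.1529]
tool_rot: [0.884, -0.036, 0.461, 0.069]
ft_force: [0.5, 0.0, -2.0]
opening: 0.0287
```

```bash
sed -i 's/off=.0145)/off=.0138)/; s/-.0145\*M/-.0138*M/' s.py; python3 s.py -1 1; python3 - <<'E'
from h import *
print(goto(*pose(-1,.11,1,off=.0138)))
E
```

```text
d 0.1279 lat 0.0013 perp -0.0193 F tool [ 2.  -0.  -0.7] T [0.01 0.49 0.04] [ 0.05 -0.31  2.29  0.11  0.55 -1.75]
([0.78, -0.05, -3.31], [-0.01, -0.02, 0.01])
([0.77, -0.05, -0.71], [-0.01, -0.02, 0.01])
```

Emit:
{"method": "drive_tool", "body": {"motion": "0.3 0 -0.2 0 0 0 0; 0.6 0 -0.4 0 0 0 0; 0.8 0 -0.6 0 0 0 0; 0.8 0 -0.7 0 0 0 0; 0.8 0 -0.8 0 0 0 0"}}

```text
time: 15.55
tcp_pos: [0.539, 0.1273, 0.1247]
tool_rot: [0.884, -0.036, 0.461, 0.069]
ft_force: [0.5, 0.2, -0.3]
opening: 0.029
```

Emit:
{"method": "drive_tool", "body": {"motion": "0 0 -0.2 0 0 0 0; 0 0 -0.4 0 0 0 0; 0 0 -0.6 0 0 0 0; 0 0 -0.8 0 0 0 0; 0 0 -1 0 0 0 0"}}

```text
time: 15.97
tcp_pos: [0.5183, 0.124, 0.1104]
tool_rot: [0.884, -0.036, 0.461, 0.069]
ft_force: [-0.3, 0.3, -1.2]
opening: 0.0289
```

```bash
python3 s.py -1 1
```

```text
d 0.0821 lat 0.0012 perp 0.0005 F tool [ 0.8  0.3 -0.9] T [0.04 0.5  0.04] [ 0.05 -0.31  2.39  0.14  0.46 -1.79]
([-0.02, -0.05, -1.48], [-0.01, -0.02, 0.01])
```

Emit:
{"method": "drive_tool", "body": {"motion": "0 0 -0.15 0 0 0 0; 0 0 -0.3 0 0 0 0; 0 0 -0.45 0 0 0 0; 0 0 -0.6 0 0 0 0; 0 0 -0.7 0 0 0 0"}}

```text
time: 16.38
tcp_pos: [0.5037, 0.1217, 0.1]
tool_rot: [0.884, -0.036, 0.461, 0.069]
ft_force: [0.8, 0.1, -0.2]
opening: 0.0289
```

```bash
python3 s.py -1 1
```

```text
d 0.064 lat 0.0013 perp 0.0005 F tool [ 0.6 -0.1  0.5] T [0.05 0.45 0.08] [ 0.04 -0.33  2.43  0.15  0.45 -1.8 ]
([-0.02, -0.05, -0.76], [-0.01, -0.02, 0.01])
```

Emit:
{"method": "drive_tool", "body": {"motion": "0 0 -0.1 0 0 0 0; 0 0 -0.2 0 0 0 0; 0 0 -0.3 0 0 0 0; 0 0 -0.4 0 0 0 0; 0 0 -0.5 0 0 0 0"}}

```text
time: 16.8
tcp_pos: [0.4935, 0.1201, 0.0928]
tool_rot: [0.884, -0.036, 0.461, 0.069]
ft_force: [-0.1, 0.1, -1.2]
opening: 0.0287
```

Emit:
{"method": "drive_tool", "body": {"motion": "0 0 -0.05 0 0 0 0; 0 0 -0.1 0 0 0 0; 0 0 -0.15 0 0 0 0; 0 0 -0.2 0 0 0 0; 0 0 -0.25 0 0 0 0"}}

```text
time: 17.22
tcp_pos: [0.4884, 0.1193, 0.0892]
tool_rot: [0.884, -0.036, 0.461, 0.069]
ft_force: [0.4, 0.4, -0.5]
opening: 0.0287
```

```bash
python3 s.py -1 1
```

```text
d 0.0451 lat 0.0013 perp 0.0004 F tool [0.7 0.3 0.1] T [0.09 0.41 0.02] [ 0.03 -0.36  2.47  0.17  0.43 -1.82]
([-0.02, -0.05, -0.0], [-0.01, -0.02, 0.01])
```

Emit:
{"method": "drive_tool", "body": {"motion": "0 0 -0.05 0 0 0 0; 0 0 -0.1 0 0 0 0; 0 0 -0.15 0 0 0 0; 0 0 -0.2 0 0 0 0; 0 0 -0.25 0 0 0 0"}}

```text
time: 17.63
tcp_pos: [0.4872, 0.1187, 0.0898]
tool_rot: [0.886, -0.036, 0.457, 0.069]
ft_force: [8.4, 2.5, 5.1]
opening: 0.0288
```

```bash
python3 s.py -1 1
```

```text
d 0.0443 lat 0.0009 perp -0.0007 F tool [ 0.9  1.2 10. ] T [ 0.21 -1.47  0.5 ] [ 0.03 -0.37  2.48  0.17  0.42 -1.83]
([0.03, -0.03, 0.02], [-0.02, 0.09, 0.02])
```

Emit:
{"method": "drive_tool", "body": {"motion": "0 0 -0.1 0 0 0 0; 0 0 -0.2 0 0 0 0; 0 0 -0.25 0 0 0 0; 0 0 -0.3 0 0 0 0; 0 0 -0.3 0 0 0 0"}}

```text
time: 18.05
tcp_pos: [0.4866, 0.1179, 0.0912]
tool_rot: [0.889, -0.035, 0.451, 0.068]
ft_force: [9.6, 5.5, 6.4]
opening: 0.0288
```

```bash
python3 s.py -1 1
```

```text
d 0.0443 lat 0.0003 perp -0.0023 F tool [ 1.   4.  12.1] T [ 0.29 -1.8   0.65] [ 0.03 -0.39  2.49  0.18  0.41 -1.83]
([0.09, -0.01, 0.01], [-0.03, 0.25, 0.04])
```

Stopped firmly with 12 N, though 5 mm earlier than the left bore by TCP reading. I'll let go, back off and compare depths by eye.

Emit:
{"method": "drive_tool", "body": {"motion": "0 0 0 0 0 0 0.55; 0 0 0 0 0 0 0.55; 0 0 0 0 0 0 0.55; 0 0 0 0 0 0 0.55; 0 0 0 0 0 0 0.55"}}

```text
time: 18.47
tcp_pos: [0.4856, 0.1179, 0.09]
tool_rot: [0.889, -0.035, 0.452, 0.068]
ft_force: [-0.5, 0.7, 0.2]
opening: 0.0467
```

Emit:
{"method": "drive_tool", "body": {"motion": "-0.6 0 0 0 0 0 0.55; -1.4 0 0 0 0 0 0.55; -2.6 0 0 0 0 0 0.55; -3.8 0 0 0 0 0 0.55; -5 0 0 0 0 0 0.55"}}

```text
time: 18.88
tcp_pos: [0.4138, 0.1078, 0.189]
tool_rot: [0.887, -0.036, 0.455, 0.068]
ft_force: [-35.2, -18.2, 50.6]
opening: 0.0479
```

Emit:
{"method": "drive_tool", "body": {"motion": "-0.5 -1.4 -0.3 0 0 0 0.55; -1 -2.8 -0.6 0 0 0 0.55; -1.5 -4.2 -0.9 0 0 0 0.55; -2 -5.6 -1.2 0 0 0 0.55; -2 -7 -1.5 0 0 0 0.55"}}

```text
time: 19.3
tcp_pos: [0.4081, -0.0613, 0.2058]
tool_rot: [0.885, -0.035, 0.459, 0.071]
ft_force: [0.3, -0.6, -0.6]
opening: 0.0479
```

```bash
cat >v.py <<'E'
from h import *
import sys
C=O+.075*Z;out=[]
for n,sl in(("scene",np.s_[135:255,185:305]),("top",np.s_[175:295,170:290])):
    p=cams.read_camera(n);im=p["color"];hsv=cv2.cvtColor(im,cv2.COLOR_RGB2GRAY).astype(np.float32)
    for sd in(1,0,-1):
        l=np.arange(.09,.17,.0005);v=np.zeros_like(l)
        for w in(-.004,0,.004):
            q=proj(C+sd*.08*Y+w*Y+l[:,None]*a,p).astype(np.float32);v+=cv2.remap(hsv,q[:,:1].copy(),q[:,1:].copy(),cv2.INTER_LINEAR).ravel()/3
        lo,hi=v[:20].mean(),v.min();i=np.argmax(v<(lo+hi)/2);print(n,sd,"dark band from",l[i].round(4),"min",hi.round(0),"body",lo.round(0))
    out.append(cv2.resize(im[sl][:,:,::-1],None,fx=3.3,fy=3.3,interpolation=3))
cv2.imwrite(sys.argv[1],np.hstack(out)); print(r.state()["tcp_pos"])
E
python3 v.py pics/end1.png
```

```text
scene 1 dark band from 0.1275 min 57.0 body 84.0
scene 0 dark band from 0.097 min 47.0 body 48.0
scene -1 dark band from 0.098 min 67.0 body 83.0
top 1 dark band from 0.1145 min 10.0 body 135.0
top 0 dark band from 0.117 min 8.0 body 137.0
top -1 dark band from 0.118 min 8.0 body 139.0
[ 0.40633038 -0.06890056  0.20445799]
```

View pics/end1.png

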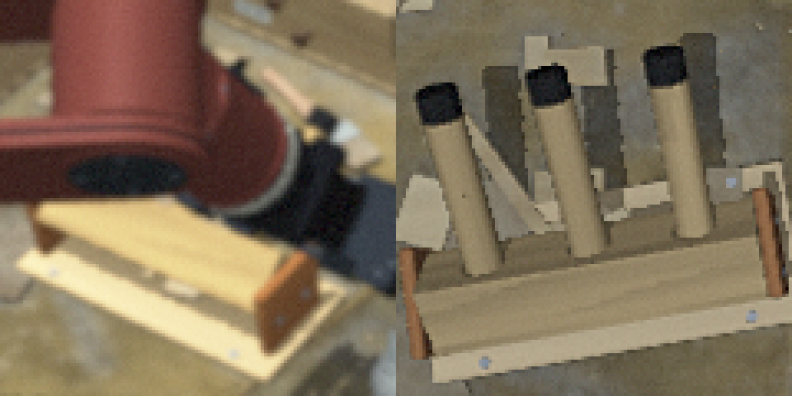

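```bash
python3 - <<'E'
from h import *
s=r.state();print(s["qpos"].round(3),goto([.50,-.22,.30],rot()))
E
```

```text
[-0.774 -0.911  2.529  0.517  1.174 -2.602] ([-1.5, -6.5, 4.55], [0.0, 0.0, 0.0])
```

Emit:
{"method": "drive_tool", "body": {"motion": "0 -0.4 0.8 1 0.4 -0.3 0.55; 0 -0.8 1.6 2 0.8 -0.6 0.55; 0 -1.2 2.4 3 1.2 -0.9 0.55; 0 -1.8 3.2 4 1.6 -1.2 0.55; 0 -2.4 4 5 2 -1.5 0.55"}}

```text
time: 19.82
tcp_pos: [0.4967, -0.1162, 0.2613]
tool_rot: [0.829, 0.127, 0.536, -0.1]
ft_force: [-0.3, 0.5, 1.2]
opening: 0.0479
```

```bash
python3 - <<'E'
from h import *
s=r.state();print(s["qpos"].round(3),goto([.52,-.32,.28],flat(-90)))
E
```

```text
[-0.501 -0.438  2.114  0.192  1.088 -1.799] ([-0.07, -7.37, 3.68], [14.01, 3.27, -3.94])
```

Emit:
{"method": "drive_tool", "body": {"motion": "0 -1.4 0.6 1 0.2 -0.3 0.55; 0 -2.8 1.2 2 0.4 -0.6 0.55; 0 -4.2 2 3 0.6 -0.9 0.55; 0 -5.6 2.8 4 0.8 -1.2 0.55; 0 -7 3.6 5 1 -1.5 0.55"}}

```text
time: 20.23
tcp_pos: [0.5222, -0.311, 0.2776]
tool_rot: [0.748, 0.274, 0.545, -0.262]
ft_force: [0.2, 0.6, 0.1]
opening: 0.0478
```

```bash
python3 v.py pics/end2.png
```

```text
scene 1 dark band from 0.118 min 56.0 body 222.0
scene 0 dark band from 0.119 min 53.0 body 223.0
scene -1 dark band from 0.1195 min 74.0 body 222.0
top 1 dark band from 0.1145 min 15.0 body 147.0
top 0 dark band from 0.117 min 13.0 body 149.0
top -1 dark band from 0.118 min 13.0 body 151.0
[ 0.52265748 -0.31439308  0.27670463]
```

View pics/end2.png

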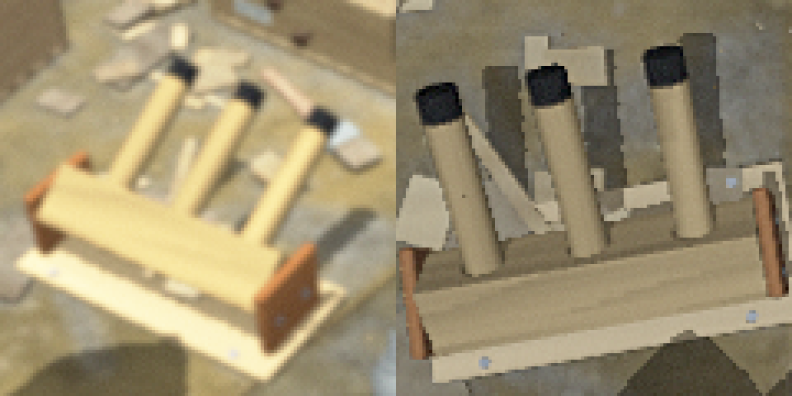

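All three dowels end at the same depth in both views: 118/119/119.5 mm and 114.5/117/118 mm, whereas a square-first dowel would be 10 mm out. One quick check that the other items haven't moved, then I'll hand in.

```bash
python3 - <<'E'
from h import *
p=cams.read_camera("top");b=cv2.imread("pics/top0.png")[:,:,::-1]
for n,(r0,c0) in dict(bottle=(256,345),block=(140,393),brush=(160,210)).items():
    t=np.ascontiguousarray(b[r0-22:r0+22,c0-26:c0+26]);m=cv2.matchTemplate(np.ascontiguousarray(p["color"][r0-32:r0+32,c0-36:c0+36]),t,cv2.TM_CCOEFF_NORMED);print(n,cv2.minMaxLoc(m)[1],cv2.minMaxLoc(m)[3],"unmoved=(10,10)")
print(r.finish_job())
E
```

```text
bottle 0.6347893476486206 (10, 10) unmoved=(10,10)
block 0.9623798131942749 (10, 10) unmoved=(10,10)
brush 0.978935182094574 (10, 10) unmoved=(10,10)
the job is handed in; nothing more can be done
None
```

I put both loose dowels in the empty bores tapered end first and pushed each until it stopped, with about 12–13 N along the bore. Neither needed turning. I then let go and handed the job in at about 20 s of the 72 s limit.

**Depth:** in both camera views the two dowels and the middle one line up to within a few millimetres: 118 / 119 / 119.5 mm in one and 114.5 / 117 / 118 mm in the other, left to right. A dowel put in square end first would stand 10 mm further out.

**Other items:** comparing the top view before and after, the bottle, sanding block and brush show no shift. The bottle match was weaker (0.63, against 0.96 and 0.98 for the others), possibly because a shadow fell there.

**Disagreed or unclear:**
- **Stop depth:** by the arm's own reading, the right dowel stopped about 5 mm earlier than the left. Different grip positions and a small error in the measured rack angle may account for it, and the pictures show no such gap.
- **Force while backing off:** after the second release, one reading showed a brief wrist force of about 64 N, below the 120 N limit. Joint 2 was at the end of its range just after, reading -0.911 against -0.91. I think it came from the arm stopping abruptly, but I can't rule out a brief contact, which would be over the 40 N limit. The pictures taken afterwards show nothing displaced.

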